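Lift a loaded fixture pallet off its docking base and hold it level

ROBOT

A 6-joint arm with a two-finger parallel gripper is mounted at the origin on a cart in front of the work surface, level with it; the furniture and walls round the work are solid. World frame = base frame: x ahead of the robot, y to its left, z up, the work surface at z = 0. Lengths are in m, angles in rad, forces in N, time in s.
With the tool pointing down it reaches from about 0.35 to 0.775 m from the base axis. Payload 5.5 kg.
Tool frame: the origin (TCP) lies between the finger pads, 19 mm behind the fingertips; this is the grasp point; z points along the fingers, y is the line along which they close (so a half turn about z gives the same grasp; the last joint's range is limited). The gripper opens to 85 mm and grips with 20 to 120 N. Pads are 22 mm wide; open, the fingers measure 114 mm over their backs; the gripper's body (76 mm by 85 mm) begins 54 mm behind the grasp point. The pads swing forward as they close: fully open they stand 13 mm farther back than shut.
Start: joints at [0.991, 0.313, 0.046, 1.304, 0, 1.431], TCP at [0.245, 0.52, 0.25] pointing down, gripper open.
Joint ranges: [-2.76, 2.76], [-0.86, 1.69], [-1.03, 1.26], [-2.2, 2.34], [-1.47, 1.5], [-3.14, 3.14]. Speed limits (rad/s): [2.57, 2.57, 3.14, 3.14, 3.14, 3.14].

INTERFACE

Orientations are given as a unit quaternion [x, y, z, w].
In Python, from rig import ctrl, snapshot, camera_info gives the robot as it stands.
- The arm moves only by the tool jog_arm, never from a script. Its argument "motion" is a list that holds one entry, the list of rows, each a list of 4 numbers: the shift along the world's x, y, z as a fraction of full scale, then the turn about the world's z as a fraction of full scale. In form: [[[x, y, z, twist], ...]]. A call has exactly 5 rows; each row is the pose to reach, as a shift and turn from the pose commanded when the call began, turning the shorter way round; what a row does not reach only later rows make up. Full scale, the value 1, is 12 cm for a shift and 2 pi rad for a turn. A row lasts 1/12 s, in which the tool goes at most 41.7 mm and 7.16 degrees, less where a joint would pass 70% of its speed; a pose out of reach is approached as far as the arm can. A call with a number of a shift or a turn outside -1 to 1 is refused whole. A call with a gripper value outside its range is refused whole. "hand" is the opening, from 0 (shut) to 1 (fully open), set as the call begins (left out, the last holds). The fingers move at their own pace and stop on an object; "newtons" is the grip in N (left out, the last holds). Time passes only in rows, so rows that repeat a pose let the fingers close, or fill a call up. It gives the time, the measured TCP pose, the force, the opening and the grip force at its end, in the units of the state.
- ctrl.state(): the state, without advancing time (a new reading comes with each control period).
- snapshot(name): name is "side" or "top" or "wrist"; returns the picture (480x640x3 uint8, red, green, blue); there is no depth.
- camera_info(name): a dict with "intrinsics" (3x3 intrinsics, pixels), "origin" and "attitude" of the camera in the world; the wrist camera has in their place "tool_from_camera" (4x4, takes a point from camera to tool coordinates, whose origin is the TCP and whose axes are the flange's). Camera axes: x right, y up, looking along -z (the intrinsics and any distortion apply to the point x, -y, -z); pixel columns grow to the right and rows downward; lengths in m; the calibration is good to about 2 mm. A picture is of the moment at which its call begins: read the wrist's pose just before it. camera_info takes no time and is no camera call.
- ctrl.sign_off(): hands the job in; it is judged then, once.
The state is a dict: "time_s": time; "joint_positions": joint angles; "joint_velocities": joint speeds; "effort": joint torques, N m; "eef_pos": TCP position; "ee_rot": TCP orientation; "contact_force": force on the tool from outside, world axes, zero at the start; "moment": the same for the moment, N m; "width": finger opening in m; "grip_force": force on a finger pad.
Only numpy, scipy, OpenCV 4.12 (cv2) and the standard library are available. Lean on these libraries where they do the work, as an engineer would, in place of code of your own. Each camera call takes 0.05 s, during which the arm holds its last target. There are 200 camera calls.

TASK

Swing both hold-down clamps of the docking base fully open; then take the pallet by the middle of its bar handle and lift it straight up off the dowels, keeping it level so that the two moulded lids stay lying in their nests. Finish holding it still and level about 15 cm above its seat, directly over the base, so that I can brush the base clean underneath: do not put it down or let go, and leave the things lying round about where they are.

Things in the scene. Friction and masses are not known exactly. Their poses are not given: they have to be found in the camera images.
- base: fixed docking base: grey flat bed on rubber feet, 140 (x) x 350 (y) x 30 mm high, a clamp post near each end. Two upright 10 mm dowels stand 14 mm above the pallet's seat at (52,126) and (-52,-126) mm. Origin: centre of its underside, on the table; x points across it to the rear (away from the robot at yaw 0), y along it to the left. The seat is 32 mm above the origin.
- pallet: loose aluminium plate, 130 (x) x 284 (y) x 10 mm, about 0.45 kg, seated on the base over the dowels (12 mm holes). It carries two lids, one each side of a bar handle across its middle. Origin: centre of its underside; axes as the base's. The closed clamps' noses lie over its ends (1.5 mm gap), so it cannot be lifted until both are open.
- pallet_grip (a point): middle of the pallet's bar handle, 69 mm above the pallet's underside; the pallet balances here. The black bar runs along the pallet's x: 118 mm long, 14 mm thick (y), 22 mm high (z), its top 80 mm above the pallet's underside, on round 12 mm posts at x = +-51 mm, 90 mm of it free between them.
- left_clamp (a joint): swing clamp at the base's left (+y) end: 0 = closed, its steel nose over the pallet's end, its pin outward (+y of the base); 1.57 = fully open at its stop, pin towards the base's +x. Opens clockwise seen from above, turns stiffly (0.08 N m) and stays where it is left; clear of the pallet from about 1.2. May start up to 0.35 ajar.
- right_clamp (a joint): swing clamp at the base's right (-y) end, the mirror image: 0 = closed, pin outward (-y of the base); 1.57 = fully open at its stop, pin towards the base's +x. Opens anticlockwise seen from above; otherwise as the left one.
- left_clamp_pin (a point): point on the axis of the left clamp's pin handle, 75.5 mm above the table, 45 mm from the clamp's pivot. The pin is a black upright round grip, 12 to 15 mm in diameter, its top 16 mm above this point and the top of the clamp's arm under it 24 mm below this point. It turns with the clamp.
- right_clamp_pin (a point): right clamp's pin handle, the same.
- left_clamp_pivot (a point): a point on the left clamp's upright pivot axis, at the same height (75.5 mm above the table) as the pin's point; there is nothing here but air above the pivot bolt. At (0, 162) mm on the base.
- right_clamp_pivot (a point): the same point above the right clamp's pivot bolt, at (0, -162) mm on the base.
- left_lid: cream moulded lid with two little bosses, a disc of 112 mm diameter, 12 mm high, 21 g, lying loose in the pallet's left nest. Origin: centre of its underside.
- right_lid: the same kind of lid, lying loose in the pallet's right nest. Origin: centre of its underside.
- left_nest (a point): centre of the pallet's left nest on the plate's upper face (10 mm above the pallet's underside, y = +64 mm): four upright 8 mm pins, 9 mm tall, round the lid with about 1.5 mm of play.
- right_nest (a point): centre of the pallet's right nest (y = -64 mm), the same.
- bear_stopper: bystander: tan bear-shaped stopper, 38x48x59 mm, standing behind the base. Origin: centre of its underside.
- felt_marker: bystander: felt marker, white with a black cap, 128 mm long, 13 mm thick, lying in front of the base. Origin: under its middle.
- tape_roll: bystander: kraft tape roll lying flat, 107 mm in diameter, 25 mm high, left of the base. Origin: centre of its underside.
- small_box: bystander: small kraft box, 34x46x56 mm, right of the base. Origin: centre of its underside.
- bench_brush: bystander: flat brush with a wooden handle, 160x42x20 mm, lying in front of the base. Origin: under its middle.
Not all that is in view belongs to the job. Leave any green or orange look-alike of the left_lid alone.

How it is judged:
On the way, in this order (a step that is already met when the one before it is completed fails the run):
1. both clamps are swung fully open while the pallet still sits on the base (value of joint each of left_clamp, right_clamp above 1.25 rad and z of pallet in the frame of base below 0.037 m), for 0.2 s.
2. the pallet is lifted straight and level off the dowels (underside 20 to 60 mm above its seat, within 20 mm sideways) (z of pallet in the frame of base between 0.052 and 0.092 m and horizontal distance between pallet and base below 0.02 m and angle between pallet's own z axis and vertical below 0.12 rad), for 0.02 s.
At the end, for the whole second after the job is handed in: Held by the middle of its handle (tool point within 40 mm), the pallet hangs clear: underside 10 to 21 cm above its seat, centre within 5 cm of the base's, level within 4 degrees, under 20 mm/s; both lids lie in their nests (within 8 mm); both clamps stand open (over 1.25 rad) (z of pallet in the frame of base between 0.132 and 0.242 m and horizontal distance between pallet and base below 0.05 m and angle between pallet's own z axis and vertical below 0.07 rad and linear speed of pallet below 0.02 m/s and angular speed of pallet below 0.15 rad/s and contact force between pallet and the fingers above 2 N and contact force between pallet and base below 0.1 N and distance between the grasp point and pallet_grip below 0.04 m and horizontal distance between left_lid and left_nest below 0.008 m and horizontal distance between right_lid and right_nest below 0.008 m and z of each of left_lid, right_lid in the frame of pallet below 0.016 m and value of joint each of left_clamp, right_clamp above 1.25 rad); the arm keeps its last pose, push and grip.
It fails at once if a lid came out of its nest (not (horizontal distance between left_lid and left_nest below 0.008 m) or not (horizontal distance between right_lid and right_nest below 0.008 m) or not (z of left_lid in the frame of pallet below 0.016 m) or not (z of right_lid in the frame of pallet below 0.016 m)).
It fails at once if the pallet was tipped more than 11 degrees (angle between pallet's own z axis and vertical above 0.2 rad).
It fails at once if something lying round about was shifted by more than 3 cm or knocked over (distance of any of bear_stopper, felt_marker, tape_roll, small_box, bench_brush from where it was at the start of the episode above 0.03 m or angle between any of bear_stopper, tape_roll, small_box's own z axis and vertical above 0.5 rad).
It also fails if it takes over 64 s, if anything falls off the work surface, if the arm or the gripper's body presses on something with over 40 N, if the wrist force passes 120 N, or if a joint passes its speed limit or range.

## Working session

There is one attempt and no reset: what is moved stays moved. The work goes in short steps, Python scripts to look and compute and a tool call to move; the robot and the scene stay as the last step left them, time stands still between calls to the robot, and variables do not carry over. Pictures are saved under pics/ and viewed, at most 10 in all, crops included, and the job is handed in when it is done.

Besides the shell and the picture viewer there is one more tool, called as a command line: name --argument value ..., lists and objects as JSON in quotes. jog_arm: Moves the arm, as the interface text tells. Shift numbers are shares of 12 cm and turn numbers shares of 2 pi rad, none past 1 either way. Its arguments: {"type":"object","properties":{"motion":{"type":"array"},"hand":{"type":"number"},"newtons":{"type":"number"}},"required":["motion"]}

```bash
mkdir -p pics; ls
python3 - <<'E'
from rig import ctrl,snapshot,camera_info
import cv2
print(ctrl.state())
for n in("top","side","wrist"):
    print(n,camera_info(n))
    if n!="wrist": cv2.imwrite(f"pics/{n}0.png",snapshot(n)[:,:,::-1])
E
```

```text
pics
{'time_s': 0.0, 'joint_positions': array([ 9.91402704e-01,  3.14005820e-01,  4.49699219e-02,  1.30359171e+00,
       -6.30362173e-06,  1.43118978e+00]), 'joint_velocities': array([ 1.69403169e-03, -1.82939302e-03,  8.84923849e-05,  1.29320748e-03,
       -1.48422264e-03,  8.77373037e-04]), 'effort': array([-5.33996317e-04, -4.80627072e+01,  2.98534495e+01,  1.93874975e-02,
       -1.55497387e-04, -9.81053148e-06]), 'eef_pos': array([0.24455376, 0.51987378, 0.24910205]), 'ee_rot': array([ 2.18125631e-01,  9.75920269e-01, -8.58217291e-04, -3.19178651e-04]), 'contact_force': array([ 0.10100671, -0.44801298,  0.74415782]), 'moment': array([-0.05294394, -0.0239019 , -0.01974706]), 'grip_force': 0.0, 'width': 0.085443082951995}
top {'intrinsics': array([[477.36532159,   0.        , 315.61993569],
       [  0.        , 477.36532159, 238.99506951],
       [  0.        ,   0.        ,   1.        ]]), 'origin': array([0.35599755, 0.00691703, 1.18345541]), 'attitude': array([-0.05834983,  0.04591907,  0.71130985, -0.69894566])}
side {'intrinsics': array([[548.82671396,   0.        , 315.08089717],
       [  0.        , 548.82671396, 241.93155236],
       [  0.        ,   0.        ,   1.        ]]), 'origin': array([ 0.47902756, -1.06316269,  0.76977476]), 'attitude': array([ 0.48361433, -0.00965126, -0.02985835,  0.87471853])}
wrist {'intrinsics': array([[339.56950818,   0.        , 316.98888775],
       [  0.        , 339.56950818, 239.99744209],
       [  0.        ,   0.        ,   1.        ]]), 'tool_from_camera': array([[ 3.98945933e-04,  9.47056008e-01,  3.21068154e-01,
         8.22346045e-02],
       [ 9.99999681e-01, -1.55477923e-04, -7.83944163e-04,
        -5.45557177e-04],
       [-6.92520020e-04,  3.21068364e-01, -9.47055767e-01,
        -1.23748562e-01],
       [ 0.00000000e+00,  0.00000000e+00,  0.00000000e+00,
         1.00000000e+00]])}
```

View pics/top0.png

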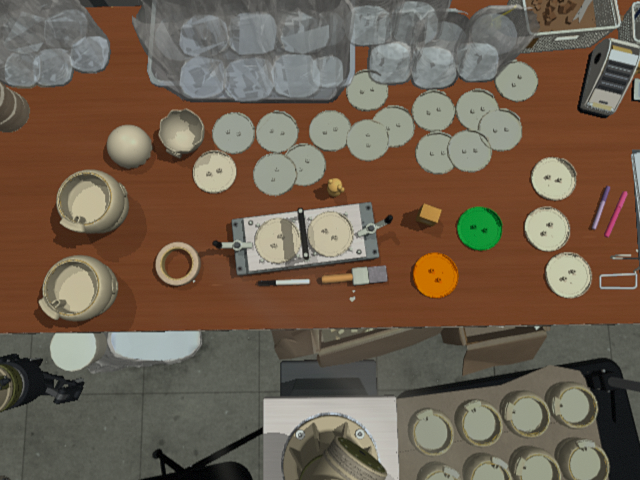

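View pics/side0.png

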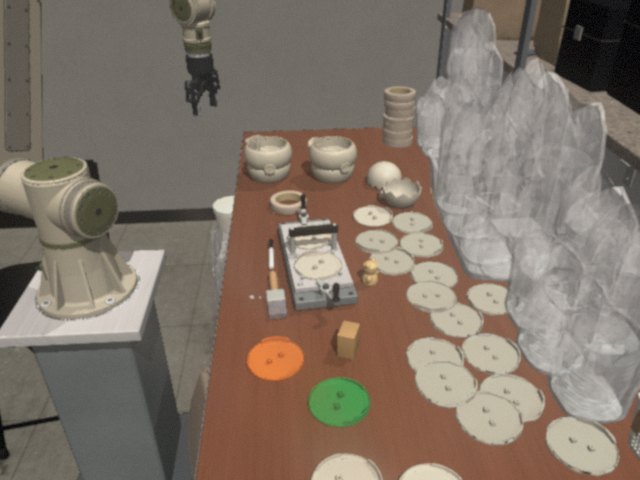

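The top view shows the base at about (305,238) with the black handle at (304,232). The pins are near (218,244) on the left and (389,219) on the right. Lids on the pallet are at (277,241) and (330,234). Possible look-alikes are the green lid (479,229), the orange lid (435,275) and the loose cream lids (214,172 and 553,178); none of them lie on the base. The side view agrees. Next is one close crop.

```bash
cat > h.py <<'E'
import numpy as np,cv2
from scipy.spatial.transform import Rotation as R
from rig import ctrl,snapshot,camera_info
def cam(n,s=None):
    c=camera_info(n);K=c["intrinsics"]
    if n=="wrist":
        s=s or ctrl.state();T=c["tool_from_camera"];Q=R.from_quat(s["ee_rot"]).as_matrix()
        return K,Q@T[:3,3]+s["eef_pos"],Q@T[:3,:3]
    return K,c["origin"],R.from_quat(c["attitude"]).as_matrix()
def ray(C,p):
    K,o,A=C;d=np.linalg.inv(K)@[p[0],p[1],1.];return o,A@(d*[1,-1,-1])
def onz(C,p,z):
    o,d=ray(C,p);return o+d*(z-o[2])/d[2]
def proj(C,X):
    K,o,A=C;v=(A.T@(np.asarray(X)-o))*[1,-1,-1];u=K@v;return u[:2]/u[2]
def two(C1,p1,C2,p2):
    o1,d1=ray(C1,p1);o2,d2=ray(C2,p2)
    t=np.linalg.lstsq(np.c_[d1,-d2],o2-o1,rcond=None)[0];a,b=o1+t[0]*d1,o2+t[1]*d2
    return (a+b)/2,np.linalg.norm(a-b)
E
python3 - <<'E'
import cv2,numpy as np
t=cv2.imread("pics/top0.png")[195:290,205:405];s=cv2.imread("pics/side0.png")[185:320,255:395]
t=cv2.resize(t,None,fx=4,fy=4,interpolation=cv2.INTER_CUBIC)
cv2.imwrite("pics/topc.png",t)
cv2.imwrite("pics/sidec.png",cv2.resize(s,None,fx=4,fy=4,interpolation=cv2.INTER_CUBIC))
E
```

```text
(no output)
```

View pics/topc.png

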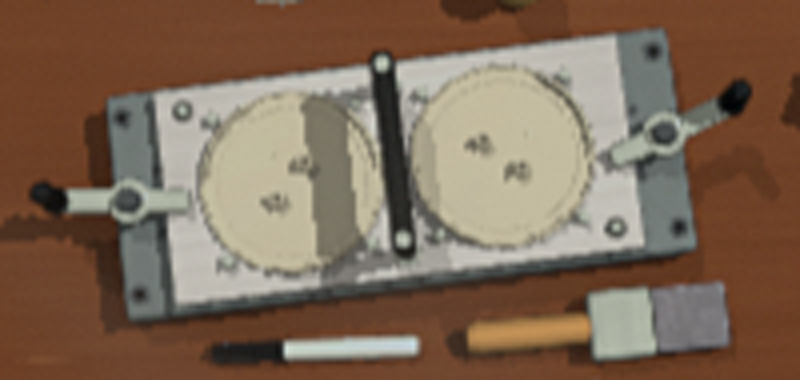

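View pics/sidec.png

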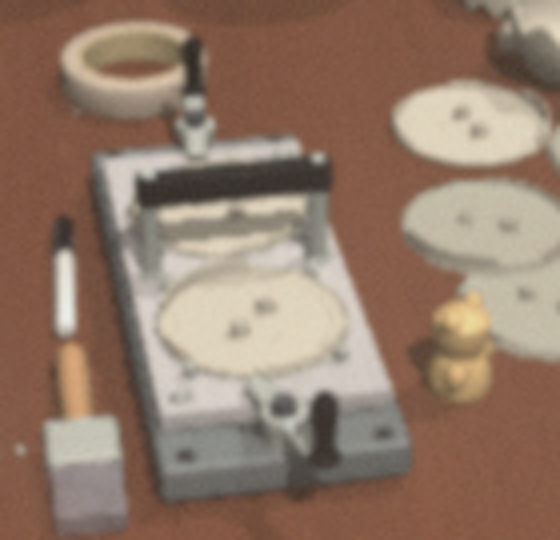

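Run:
```python
from h import *
np.set_printoptions(precision=4,suppress=True)
C=cam("top");S=cam("side")
f=lambda u,v:((u+.5)/4-.5+205,(v+.5)/4-.5+195)
g=lambda u,v:((u+.5)/4-.5+255,(v+.5)/4-.5+185)
P=lambda u,v,z:onz(C,f(u,v),z)
b=[P(*p,.03) for p in[(122,118),(140,295),(652,50),(679,228)]]
print("bolts",b,"c",np.mean(b,0))
yd=(b[0]+b[1]-b[2]-b[3]);print("yaw",np.arctan2(-yd[0],yd[1]))
h=[P(381,63,.112),P(403,240,.112)];print("handle",np.mean(h,0),h[0]-h[1],np.linalg.norm(h[0]-h[1]))
d=h[0]-h[1];print("yaw h",np.arctan2(d[1],d[0]))
pl,pr=P(129,201,.055),P(664,132,.055);d=pl-pr
print("piv",pl,pr,np.linalg.norm(d),np.mean([pl,pr],0),"yaw",np.arctan2(-d[0],d[1]))
L,Rr=P(40,190,.0915),P(740,92,.0915)
print("pins",L,Rr,np.linalg.norm((L-pl)[:2]),np.linalg.norm((Rr-pr)[:2]))
print("two pins",two(C,f(40,190),S,g(191,45)),two(C,f(740,92),S,g(323,402)))
print("two handle",two(C,f(381,63),S,g(319,160)),two(C,f(403,240),S,g(147,180)))
for n,p,z in[("bear",(335,188),.03),("tape",(178,264),.012),("tapeR",(201,264),.025),("box",(430,213),.056),("marker",(284,282),.01),("brushend",(386,272),.02),("green",(479,229),.0)]:print(n,onz(C,p,z))
```

```text
bolts [array([0.5684, 0.2235, 0.03  ]), array([0.4591, 0.2116, 0.03  ]), array([ 0.6046, -0.1035,  0.03  ]), array([ 0.494 , -0.1163,  0.03  ])] c [0.5315 0.0538 0.03  ]
yaw 0.1080933022422797
handle [0.5313 0.0539 0.112 ] [0.1022 0.0113 0.    ] 0.10285434389732741
yaw h 0.10991897970380153
piv [0.5133 0.2141 0.055 ] [ 0.549  -0.1066  0.055 ] 0.32277542848265317 [0.5311 0.0537 0.055 ] yaw 0.11074016885003746
pins [0.5156 0.2593 0.0915] [ 0.5654 -0.1478  0.0915] 0.04519292077578685 0.04428462582617116
two pins (array([0.5173, 0.2608, 0.0854]), np.float64(0.0015130183973735925)) (array([ 0.568 , -0.1486,  0.0858]), np.float64(0.0029975635563003773))
two handle (array([0.5848, 0.0597, 0.1091]), np.float64(0.0032893889317655383)) (array([0.4823, 0.0485, 0.107 ]), np.float64(0.002919101542308721))
bear [ 0.6546 -0.0243  0.03  ]
tape [0.4742 0.3679 0.012 ]
tapeR [0.4719 0.3073 0.025 ]
box [ 0.5816 -0.2497  0.056 ]
marker [0.4254 0.1056 0.01  ]
brushend [ 0.4448 -0.1439  0.02  ]
green [ 0.5497 -0.3822  0.    ]
```

Everything agrees with the given sizes: handle posts 103 mm apart, pivots 323 mm apart, pins 45 and 44 mm from their pivots. The base is at (0.531, 0.054) with yaw 0.110 rad. The left clamp is about 0.16 rad ajar and the right about 0.27 rad. First I'll go above the left pin at (0.5156, 0.2598).

jog_arm --motion '[[[0.15,-0.15,0,0.013],[0.35,-0.35,0,0.026],[0.55,-0.55,0,0.04],[0.78,-0.78,0,0.053],[1,-1,0,0.066]]]' --hand 0.6 --newtons 20

```text
time_s: 0.52
eef_pos: [0.3654, 0.399, 0.2496]
ee_rot: [0.01, 1.0, -0.0, -0.0]
contact_force: [1.2, -0.4, 0.1]
width: 0.0513
grip_force: 0.0
```

jog_arm --motion '[[[0.25,-0.23,0,0.013],[0.5,-0.46,0,0.026],[0.75,-0.69,0,0.04],[0.9,-0.87,0,0.053],[1,-1,0,0.066]]]'

```text
time_s: 0.93
eef_pos: [0.4867, 0.2778, 0.2493]
ee_rot: [-0.194, 0.981, -0.0, -0.0]
contact_force: [0.3, 1.0, 0.4]
width: 0.0511
grip_force: 0.0
```

jog_arm --motion '[[[0.1,-0.07,-0.1,0.013],[0.2,-0.14,-0.25,0.026],[0.259,-0.168,-0.4,0.04],[0.259,-0.168,-0.5,0.053],[0.259,-0.168,-0.5,0.067]]]'

```text
time_s: 1.35
eef_pos: [0.5146, 0.2588, 0.1862]
ee_rot: [-0.396, 0.918, 0.0, -0.003]
contact_force: [-0.1, -0.0, 0.1]
width: 0.0512
grip_force: 0.0
```

Run:
```python
from h import *
np.set_printoptions(precision=4,suppress=True)
s=ctrl.state();im=snapshot("wrist")[:,:,::-1];cv2.imwrite("pics/w1.png",im);C=cam("wrist",s)
print(s["eef_pos"],s["width"])
for X in[(.5156,.2598,.0915),(.5156,.2598,.0515),(.5135,.2148,.055)]:print(proj(C,X))
```

```text
[0.5146 0.2588 0.1862] 0.05121438086743346
[317.1753 254.7954]
[316.9923 236.9365]
[278.3225 195.614 ]
```

View pics/w1.png

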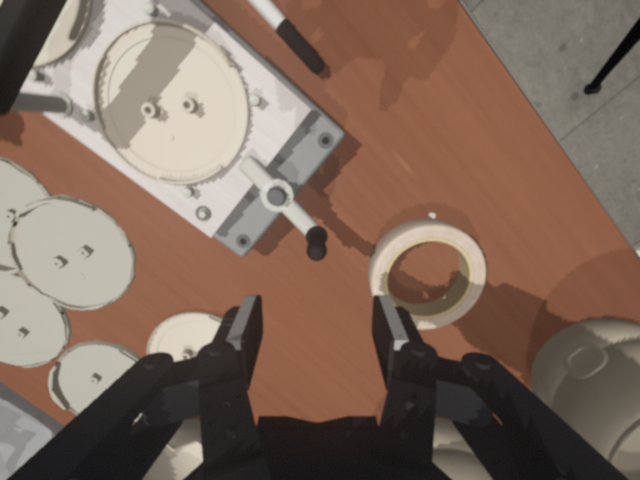

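The wrist view shows the left pin top at (317,252) against a predicted (317,255), and the pivot at (278,195) exactly as predicted. The pin is centred between the fingers, so I'll descend and close.

jog_arm --motion '[[[0,0,-0.2,0],[0,0,-0.45,0],[0,0,-0.7,0],[0,0,-0.88,0],[0,0,-0.88,0]]]'

```text
time_s: 1.82
eef_pos: [0.5124, 0.259, 0.0797]
ee_rot: [-0.394, 0.919, 0.0, -0.004]
contact_force: [-0.8, -0.4, -1.1]
width: 0.0513
grip_force: 0.0
```

jog_arm --motion '[[[0,0,0,0],[0,0,0,0],[0,0,0,0],[0,0,0,0],[0,0,0,0]]]' --hand 0

```text
time_s: 2.23
eef_pos: [0.5173, 0.2611, 0.0865]
ee_rot: [-0.394, 0.919, 0.0, 0.002]
contact_force: [-0.9, 2.1, 4.4]
width: 0.0127
grip_force: 19.8
```

jog_arm --motion '[[[0.054,-0.007,0,0],[0.105,-0.021,0,0],[0.153,-0.041,0,0],[0.198,-0.068,0,0],[0.238,-0.101,0,0]]]'

```text
time_s: 2.65
eef_pos: [0.5454, 0.2505, 0.0861]
ee_rot: [-0.395, 0.919, 0.002, 0.002]
contact_force: [-1.5, 6.4, 3.9]
width: 0.013
grip_force: 19.4
```

jog_arm --motion '[[[0.04,-0.043,0,0],[0.073,-0.092,0,0],[0.097,-0.146,0,0],[0.111,-0.196,0,0],[0.118,-0.248,0,0]]]'

```text
time_s: 3.07
eef_pos: [0.5593, 0.2197, 0.0858]
ee_rot: [-0.395, 0.919, 0.001, 0.001]
contact_force: [-2.2, 5.1, 4.3]
width: 0.013
grip_force: 20.5
```

jog_arm --motion '[[[0,0,0,0],[0,0,0,0],[0,0,0,0],[0,0,0,0],[0,0,0,0]]]'

```text
time_s: 3.48
eef_pos: [0.5593, 0.2188, 0.0857]
ee_rot: [-0.394, 0.919, -0.0, 0.001]
contact_force: [-1.5, 3.2, 5.7]
width: 0.0131
grip_force: 20.6
```

jog_arm --motion '[[[0,0,0,0],[0,0,0,0],[0,0,0.2,0],[0,0,0.55,0],[0,0,0.88,0]]]' --hand 0.6

```text
time_s: 3.9
eef_pos: [0.5571, 0.2175, 0.1894]
ee_rot: [-0.394, 0.919, -0.0, -0.003]
contact_force: [0.5, 0.2, -0.4]
width: 0.0512
grip_force: 0.0
```

jog_arm --motion '[[[0,-0.15,0,-0.014],[0,-0.35,0,-0.028],[0,-0.55,0,-0.043],[0,-0.78,0,-0.057],[0,-1,0,-0.072]]]'

```text
time_s: 4.32
eef_pos: [0.5583, 0.0969, 0.1897]
ee_rot: [-0.176, 0.984, -0.0, -0.0]
contact_force: [0.5, 0.7, 0.7]
width: 0.0512
grip_force: 0.0
```

jog_arm --motion '[[[0,-0.2,0,-0.014],[0,-0.4,0,-0.028],[0,-0.6,0,-0.043],[0,-0.8,0,-0.057],[0,-1,0,-0.072]]]'

```text
time_s: 4.73
eef_pos: [0.5582, -0.0232, 0.1896]
ee_rot: [0.049, 0.999, -0.0, -0.0]
contact_force: [0.4, -0.2, 0.2]
width: 0.0511
grip_force: 0.0
```

jog_arm --motion '[[[0.02,-0.25,0,-0.014],[0.04,-0.5,0,-0.028],[0.06,-0.75,0,-0.043],[0.06,-0.95,0,-0.057],[0.06,-1,0,-0.071]]]'

```text
time_s: 5.15
eef_pos: [0.5657, -0.1458, 0.1894]
ee_rot: [0.271, 0.963, -0.001, -0.0]
contact_force: [-0.0, 0.6, 0.2]
width: 0.0513
grip_force: 0.0
```

jog_arm --motion '[[[0,-0.03,0,0],[0,-0.058,0,0],[0,-0.058,0,0],[0,-0.058,0,0],[0,-0.058,0,0]]]'

```text
time_s: 5.57
eef_pos: [0.5658, -0.1478, 0.19]
ee_rot: [0.266, 0.964, 0.0, -0.0]
contact_force: [0.5, 0.0, 0.2]
width: 0.0513
grip_force: 0.0
```

Run:
```python
from h import *
np.set_printoptions(precision=4,suppress=True)
s=ctrl.state();im=snapshot("wrist")[:,:,::-1];cv2.imwrite("pics/w2.png",im);C=cam("wrist",s)
t=snapshot("top")[:,:,::-1];cv2.imwrite("pics/t2.png",cv2.resize(t[195:290,205:405],None,fx=4,fy=4,interpolation=cv2.INTER_CUBIC))
print(s["eef_pos"],s["width"],s["time_s"],s["joint_positions"])
for X in[(.5659,-.149,.0915),(.5491,-.1072,.055)]:print(proj(C,X))
```

```text
[ 0.5658 -0.1478  0.19  ] 0.05128367746406619 5.5667 [-0.3928  0.3551 -0.0425  1.1734  0.0001  0.1454]
[316.007  250.2714]
[351.6762 189.7754]
```

View pics/w2.png

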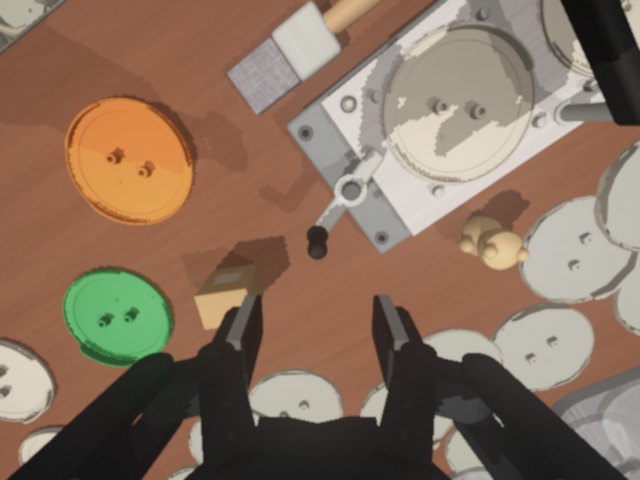

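The right pin is at (317,250), as predicted, and the box (228,292) is clear of the fingers. I'll descend, grip, and swing it anticlockwise.

jog_arm --motion '[[[0,0,-0.2,0],[0,0,-0.45,0],[0,0,-0.7,0],[0,0,-0.88,0],[0,0,-0.88,0]]]'

```text
time_s: 6.08
eef_pos: [0.5625, -0.1468, 0.0797]
ee_rot: [0.266, 0.964, 0.001, -0.004]
contact_force: [-1.0, 0.4, 0.1]
width: 0.051
grip_force: 0.0
```

jog_arm --motion '[[[0,0,0,0],[0,0,0,0],[0,0,0,0],[0,0,0,0],[0,0,0,0]]]' --hand 0

```text
time_s: 6.5
eef_pos: [0.5673, -0.149, 0.0865]
ee_rot: [0.267, 0.964, 0.0, 0.002]
contact_force: [0.2, 0.7, 5.7]
width: 0.013
grip_force: 19.7
```

jog_arm --motion '[[[0.048,0.023,0,0],[0.091,0.053,0,0],[0.13,0.088,0,0],[0.163,0.128,0,0],[0.191,0.173,0,0]]]'

```text
time_s: 6.92
eef_pos: [0.5907, -0.1308, 0.0864]
ee_rot: [0.268, 0.964, -0.002, 0.003]
contact_force: [-0.2, -6.5, 3.7]
width: 0.0129
grip_force: 19.5
```

jog_arm --motion '[[[0.022,0.048,0,0],[0.036,0.098,0,0],[0.043,0.15,0,0],[0.043,0.196,0,0],[0.04,0.232,0,0]]]'

```text
time_s: 7.33
eef_pos: [0.5949, -0.1027, 0.0861]
ee_rot: [0.267, 0.964, -0.003, 0.002]
contact_force: [0.3, -21.3, 1.3]
width: 0.0131
grip_force: 21.1
```

jog_arm --motion '[[[0,0,0,0],[0,0,0,0],[0,0,0,0],[0,0,0,0],[0,0,0,0]]]'

```text
time_s: 7.75
eef_pos: [0.5949, -0.1031, 0.0861]
ee_rot: [0.268, 0.963, -0.002, 0.002]
contact_force: [0.4, -8.1, 2.4]
width: 0.0128
grip_force: 20.7
```

jog_arm --motion '[[[0,0,0,0],[0,0,0,0],[0,0,0.2,0],[0,0,0.55,0],[0,0,0.88,0]]]' --hand 0.6

```text
time_s: 8.17
eef_pos: [0.5921, -0.0993, 0.1898]
ee_rot: [0.267, 0.964, 0.0, -0.002]
contact_force: [0.5, -0.4, 0.9]
width: 0.0511
grip_force: 0.0
```

jog_arm --motion '[[[-0.08,0.2,0,0.015],[-0.16,0.4,0,0.03],[-0.24,0.6,0,0.045],[-0.32,0.8,0,0.06],[-0.4,1,0,0.075]]]'

```text
time_s: 8.58
eef_pos: [0.5448, 0.0212, 0.1902]
ee_rot: [0.032, 0.999, 0.0, -0.0]
contact_force: [0.9, 1.2, -0.3]
width: 0.0513
grip_force: 0.0
```

jog_arm --motion '[[[-0.06,0.14,0,0.015],[-0.12,0.286,0,0.029],[-0.12,0.286,0,0.029],[-0.12,0.286,0,0.029],[-0.12,0.286,0,0.029]]]'

```text
time_s: 9.0
eef_pos: [0.5314, 0.0541, 0.1901]
ee_rot: [-0.056, 0.998, -0.0, 0.0]
contact_force: [-0.2, -0.3, -0.9]
width: 0.051
grip_force: 0.0
```

Run:
```python
from h import *
np.set_printoptions(precision=4,suppress=True)
s=ctrl.state();im=snapshot("wrist")[:,:,::-1];C=cam("wrist",s)
t=snapshot("side")[185:320,255:395,::-1]
t=cv2.resize(t,None,fx=3,fy=3,interpolation=cv2.INTER_CUBIC)
w=cv2.resize(im,(360,270));o=np.zeros((405,790,3),np.uint8);o[:,:420]=t;o[:270,425:785]=w
cv2.imwrite("pics/m3.png",o);cv2.imwrite("pics/w3.png",im)
print(s["eef_pos"],s["width"],s["time_s"],np.degrees(R.from_quat(s["ee_rot"]).as_matrix()[:2,1]))
m=R.from_quat(s["ee_rot"]).as_matrix();print("ydir",np.degrees(np.arctan2(m[1,1],m[0,1])))
xh=np.array([np.cos(.11),np.sin(.11),0]);c=np.array([.5313,.0538,.112])
for k in(-.051,0,.051):print(proj(C,c+k*xh))
```

```text
[0.5314 0.0541 0.1901] 0.050963728054728076 9.0 [-6.4031 56.9369]
ydir 96.41649468489344
[317.6698 180.7437]
[317.4285 260.5494]
[317.221  329.1663]
```

View pics/w3.png

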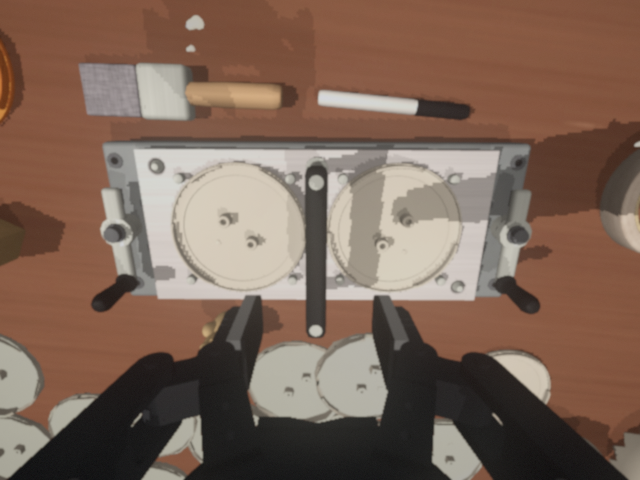

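View pics/m3.png

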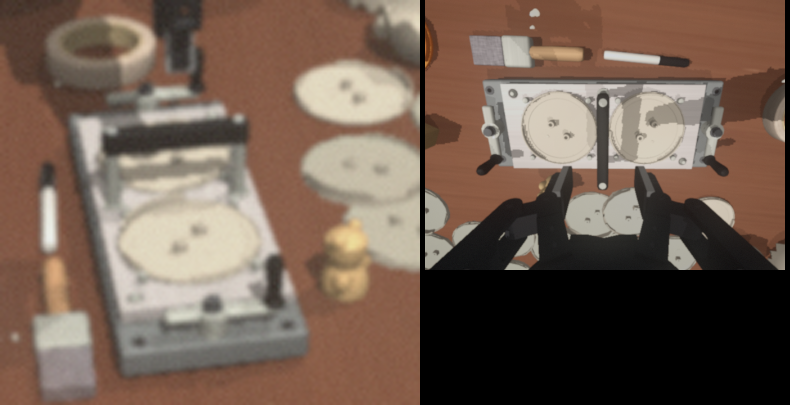

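Both clamp arms lie perpendicular to the base's long axis with their pins rearward at (110,293) and (522,294) in the wrist view, so both are fully open. The handle bolts at (317,183) and (317,331) are within 2 px of prediction. I'll descend on the bar and grip.

jog_arm --motion '[[[0,0,-0.15,0],[0,0,-0.35,0],[0,0,-0.55,0],[0,0,-0.7,0],[0,0,-0.74,0]]]'

```text
time_s: 9.52
eef_pos: [0.5293, 0.0534, 0.0981]
ee_rot: [-0.055, 0.998, 0.0, -0.003]
contact_force: [-0.7, 0.3, 0.0]
width: 0.0513
grip_force: 0.0
```

jog_arm --motion '[[[0,0,0,0],[0,0,0,0],[0,0,0,0],[0,0,0,0],[0,0,0,0]]]'

```text
time_s: 9.93
eef_pos: [0.5321, 0.0541, 0.1024]
ee_rot: [-0.056, 0.998, -0.0, 0.001]
contact_force: [-0.1, 0.1, -0.1]
width: 0.0508
grip_force: 0.0
```

jog_arm --motion '[[[0,0,0,0],[0,0,0,0],[0,0,0,0],[0,0,0,0],[0,0,0,0]]]' --hand 0 --newtons 80

```text
time_s: 10.35
eef_pos: [0.5314, 0.0542, 0.1018]
ee_rot: [-0.057, 0.998, -0.0, 0.0]
contact_force: [-0.9, -0.6, 4.1]
width: 0.0129
grip_force: 79.1
```

jog_arm --motion '[[[0,0,0,0],[0,0,0,0],[0,0,0,0],[0,0,0,0],[0,0,0,0]]]'

```text
time_s: 10.77
eef_pos: [0.5314, 0.0542, 0.1017]
ee_rot: [-0.057, 0.998, -0.0, 0.0]
contact_force: [-0.8, -0.5, 5.6]
width: 0.0129
grip_force: 79.3
```

jog_arm --motion '[[[0,0,0.02,0],[0,0,0.05,0],[0,0,0.09,0],[0,0,0.13,0],[0,0,0.17,0]]]'

```text
time_s: 11.18
eef_pos: [0.5306, 0.0544, 0.1217]
ee_rot: [-0.057, 0.998, 0.0, -0.001]
contact_force: [1.1, 1.1, -3.8]
width: 0.0128
grip_force: 78.1
```

jog_arm --motion '[[[0,0,0.04,0],[0,0,0.08,0],[0,0,0.12,0],[0,0,0.15,0],[0,0,0.16,0]]]'

```text
time_s: 11.6
eef_pos: [0.5316, 0.0543, 0.1417]
ee_rot: [-0.057, 0.998, -0.0, 0.001]
contact_force: [1.4, -0.6, -4.3]
width: 0.0129
grip_force: 78.1
```

Run:
```python
from h import *
s=ctrl.state();a=snapshot("side")[185:320,255:395,::-1];w=snapshot("wrist")[:,:,::-1]
o=np.zeros((405,790,3),np.uint8);o[:,:420]=cv2.resize(a,(420,405));o[:270,425:785]=cv2.resize(w,(360,270))
cv2.imwrite("pics/m4.png",o);print(s["eef_pos"],s["contact_force"],s["moment"],s["width"],s["grip_force"])
```

```text
[0.53155973 0.05425873 0.14171477] [ 1.39320611 -0.63563525 -4.315185  ] [-0.0416614  -0.02362763  0.00170946] 0.012894677830260692 78.05266499519348
```

View pics/m4.png

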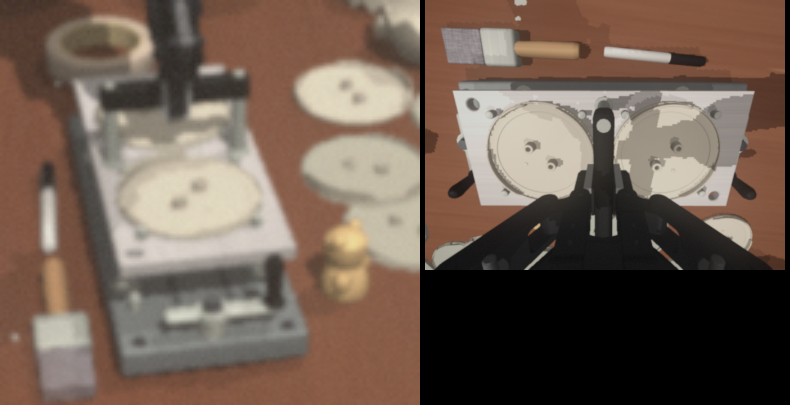

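The crops show the pallet off the dowels by about 40 mm, level, with both lids in their nests, and a load of about 4.3 N on the wrist. I'll raise it another 110 mm or so.

jog_arm --motion '[[[0,0,0.03,0],[0,0,0.08,0],[0,0,0.14,0],[0,0,0.2,0],[0,0,0.26,0]]]'

```text
time_s: 12.12
eef_pos: [0.5314, 0.0542, 0.173]
ee_rot: [-0.057, 0.998, 0.0, 0.0]
contact_force: [0.4, -0.3, -4.6]
width: 0.0123
grip_force: 78.1
```

jog_arm --motion '[[[0,0,0.06,0],[0,0,0.12,0],[0,0,0.18,0],[0,0,0.24,0],[0,0,0.3,0]]]'

```text
time_s: 12.53
eef_pos: [0.5312, 0.0542, 0.2088]
ee_rot: [-0.057, 0.998, 0.0, 0.0]
contact_force: [0.3, 0.2, -5.0]
width: 0.013
grip_force: 78.1
```

jog_arm --motion '[[[0,0,0.06,0],[0,0,0.12,0],[0,0,0.18,0],[0,0,0.24,0],[0,0,0.28,0]]]'

```text
time_s: 12.95
eef_pos: [0.5314, 0.0542, 0.2427]
ee_rot: [-0.057, 0.998, -0.0, 0.0]
contact_force: [-0.0, 0.3, -4.1]
width: 0.0128
grip_force: 78.1
```

jog_arm --motion '[[[0,0,0.03,0],[0,0,0.05,0],[0,0,0.06,0],[0,0,0.06,0],[0,0,0.06,0]]]'

```text
time_s: 13.37
eef_pos: [0.531, 0.0542, 0.2485]
ee_rot: [-0.057, 0.998, 0.0, -0.0]
contact_force: [0.1, -0.0, -4.3]
width: 0.0126
grip_force: 78.1
```

jog_arm --motion '[[[0,0,0,0],[0,0,0,0],[0,0,0,0],[0,0,0,0],[0,0,0,0]]]'

```text
time_s: 13.78
eef_pos: [0.5311, 0.0542, 0.2487]
ee_rot: [-0.057, 0.998, 0.0, -0.0]
contact_force: [-0.2, 0.0, -4.4]
width: 0.0129
grip_force: 78.1
```

Run:
```python
from h import *
s=ctrl.state();a=snapshot("side")[100:340,230:430,::-1];w=snapshot("wrist")[:,:,::-1]
o=np.zeros((480,800,3),np.uint8);o[:,:400]=cv2.resize(a,(400,480));o[:300,400:]=cv2.resize(w,(400,300))
cv2.imwrite("pics/m5.png",o);print(s["eef_pos"],s["ee_rot"],s["contact_force"],s["moment"],s["width"],s["grip_force"],abs(s["joint_velocities"]).max())
```

```text
[0.5311309  0.05423173 0.24872591] [-5.65182797e-02  9.98401559e-01  7.17241317e-05 -7.94141111e-05] [-0.15944864  0.01902105 -4.43752806] [ 0.01874339 -0.00420579  0.04832863] 0.012876228096719304 78.06925177574158 0.0007987609425172684
```

View pics/m5.png

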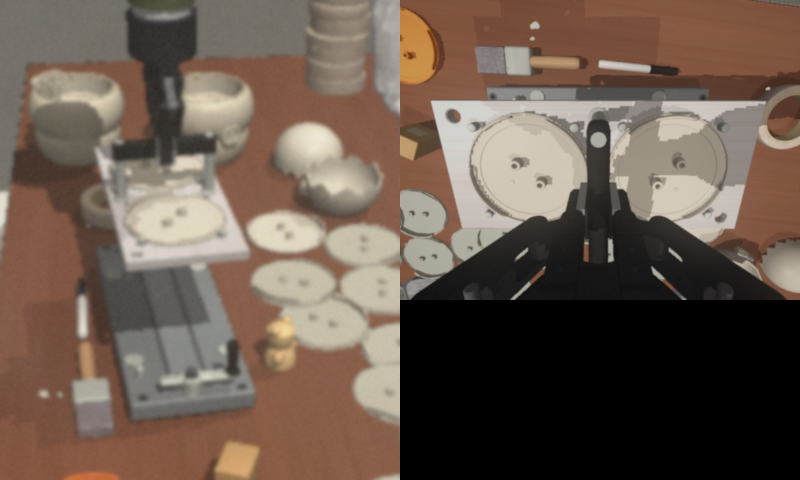

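The pallet hangs level about 147 mm above its seat and still. Both lids are nested, the clamps are open and the bystanders are unmoved. I'll hand the job in.

```bash
python3 -c "
from rig import ctrl
print(ctrl.sign_off())"
```

```text
the job is handed in; nothing more can be done
None
```

Job handed in at about 14 s: both clamps are fully open, and the pallet is held still and level about 15 cm above its seat, directly over the base, with both lids in their nests (no verdict was returned).

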